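# Carry a wet lacquered lid on a paddle to the empty drying stand

## Task

The red cup lid on the tip of the paddle is freshly lacquered and must not be touched or tipped. Lift the paddle by its grip, carry the lid level to the empty drying stand, and lower it so that the lid stays lying centred across the two rails; then draw the paddle out clear of the stand and leave it lying flat on the bench. Leave the lid on the other stand where it is.

Things in the scene. Friction and masses are not known exactly. Their poses are not given: they have to be found in the camera images.
- paddle: Loose paddle, flat on the bench, 0.25 kg. Plywood blade 4 mm thick, 40 mm wide, along its x axis from x = -80 to the rounded end at +150 mm. Origin: underside, below the middle of the upright dark wood grip, 50 mm long (x), 20 mm wide (y), z = 4 to 46 mm: pinch it across y. A steel weight (36 mm wide, top at 22 mm) at x = -55 mm makes the laden paddle balance near the grip. z is up.
- lid: The wet lid: red round disc 104 mm in diameter, flat below, 8 mm thick at the rim, with a small knob (top at 29 mm), about 0.05 kg. It lies loose on the blade, its centre about 120 mm from the paddle's origin along the paddle's +x. Origin: centre of its underside; z is up.
- stand: Empty drying stand, fixed: dark base board 116 x 106 mm, 8 mm thick, with two upright boards (the rails) 100 mm long along its x axis, 12 mm thick, tops at 62 mm. The lane between them, 70 mm wide, is open at both ends and down to the base: a lid lies across the tops, the blade passes down between them. Origin: centre of the base's underside; z is up.
- lid_dry: An equal red lid that lies on the other, equal stand, which is taken. Origin: centre of its underside. To be left alone.
Not all that is in view belongs to the job. What is shaped like the lid but blue or turquoise is not meant.

How it is judged (in metres and radians):
On the way:
1. the lid is carried on the paddle, at least 80 mm above the bench (height (world z) of lid above 0.08 m and contact force between lid and paddle above 0.05 N), for 0.2 s.
At the end, for the whole second after the job is handed in: The lid lies at rest and level (within 5 degrees) on both rails of the empty stand, centred within 20 mm seen from above; the paddle lies flat and at rest on the bench, not touching the lid, its origin at least 190 mm from the stand's centre, clear of it (horizontal distance between lid and stand below 0.02 m and height (world z) of lid between 0.057 and 0.067 m and angle between lid's own z axis and vertical below 0.09 rad and linear speed of each of lid, paddle below 0.02 m/s and contact force between lid and stand above 0.05 N and contact force between lid and paddle below 0.02 N and horizontal distance between paddle and stand above 0.19 m and height (world z) of paddle below 0.008 m and angle between paddle's own z axis and vertical below 0.1 rad).
It fails at once if the wet lid is touched by the fingers or the arm (contact force between any of the fingers, the arm and lid above 0.2 N).
It fails at once if the wet lid is tipped by more than 15 degrees (angle between lid's own z axis and vertical above 0.26 rad).
It fails at once if the lid on the other stand is moved by more than 15 mm (distance of lid_dry from where it was at the start of the episode above 0.015 m).
It also fails if it takes over 61 s, if anything falls off the work surface, if the arm or the gripper's body presses on something with over 40 N, if the wrist force passes 120 N, or if a joint passes its speed limit or range.

## Robot

A 6-joint arm with a two-finger parallel gripper is mounted at the origin on the work surface; the furniture and walls round the work are solid. World frame = base frame: x ahead of the robot, y to its left, z up, the work surface at z = 0. Lengths are in mm, angles in rad, forces in N, time in s.
With the tool pointing down it reaches from about 275 to 1000 mm from the base axis. Payload 8.4 kg.
Tool frame: the origin (TCP) lies on the centre line of the jaws, within the pads' length; the fingertips stand 25 mm ahead of it and the grasp point (between the pads) lies 6 mm ahead of it; z points along the fingers, y is the line along which they close (so a half turn about z gives the same grasp; the last joint's range is limited). The gripper opens to 85 mm and grips with 20 to 120 N. Pads are 22 mm wide; open, the fingers measure 114 mm over their backs; the gripper's body (76 mm by 85 mm) begins 54 mm behind the grasp point. The pads swing forward as they close: fully open they stand 13 mm farther back than shut.
Start: joints at [-1.159, 0.353, 1.633, -0, 1.155, -0.002], TCP at [251.306, -572.253, 256.281] pointing down, gripper open.
Joint ranges: [-2.63, 2.63], [-0.92, 2.1], [0.06, 2.66], [-1.3, 4.44], [0, 2.69], [-3.02, 3.02]. Speed limits (rad/s): [2.22, 2.22, 2.79, 3.14, 3.14, 3.14].

## Interface

Orientations are given as [roll, pitch, yaw] about the fixed x, y, z axes, in that order (R = Rz(yaw) Ry(pitch) Rx(roll)).
In Python, from rig import r gives the robot as it stands.
- The arm moves only by the shell command python3 -m jog 'ROWS' [FORCE]. ROWS is JSON, a list of rows, each a list of 3 entries, a list of its own where there are three numbers: the turn, a rotation vector about the tool's x, y, z in rad, then the shift along the tool's x, y, z in m, then the opening, from -1 (shut) to 1 (fully open). In form: [[[rx, ry, rz], [x, y, z], gripper], ...]. A call has 1 to 12 rows; each row shifts and turns the commanded pose from where the row before left it, along the tool's axes as they then stand; what a row does not reach is not made up. A row lasts 1/10 s, in which the tool goes at most 50 mm and 8.59 degrees, less where a joint would pass 70% of its speed; a pose out of reach is approached as far as the arm can. A call with a gripper value outside its range is refused whole. The fingers move at their own pace and stop on an object; FORCE is the grip in N (left out, the last holds). Time passes only in rows, so rows that do not move let the fingers close. It gives the time, the measured TCP pose, the force, the opening and the grip force at its end, in the units of the state.
- r.sense(): the state, without advancing time (a new reading comes with each control period).
- r.grab_frame(name): name is "side" or "top"; returns the picture (384x512x3 uint8, red, green, blue); there is no depth.
- r.camera_params(name): a dict with "fx", "fy", "cx", "cy" (pixels), "rvec" (rotation vector, rad) and "tvec" (3), from world to camera coordinates, as OpenCV has them. Camera axes: x right, y down, z forward; pixel columns grow to the right and rows downward; lengths in mm; the calibration is good to about 2 mm. A picture is of the moment at which its call begins. camera_params takes no time and is no camera call.
- r.sign_off(): hands the job in; it is judged then, once.
The state is a dict: "clock": time; "qpos": joint angles; "qvel": joint speeds; "joint_efforts": joint torques, N m; "eef_pos": TCP position; "tcp_rot": TCP orientation; "contact_force": force on the tool from outside, world axes, zero at the start; "wrist_torque": the same for the moment, N m; "opening": opening from 0.0 (shut) to 1.0 (fully open); "grasp_force": force on a finger pad.
Only numpy, scipy, OpenCV 4.12 (cv2) and the standard library are available. Lean on these libraries where they do the work, as an engineer would, in place of code of your own. Each camera call takes 0.05 s, during which the arm holds its last target. There are 200 camera calls.

## Working session

There is one attempt and no reset: what is moved stays moved. The work goes in short steps, Python scripts to look and compute and a shell command to move; the robot and the scene stay as the last step left them, time stands still between calls to the robot, and variables do not carry over. Pictures are saved under pics/ and viewed, at most 10 in all, crops included, and the job is handed in when it is done.

```bash
mkdir -p pics; ls; python3 - <<'E'
from rig import r
import cv2,numpy as np
for n in("side","top"):
    f=r.grab_frame(n); cv2.imwrite(f"pics/{n}0.png",f[:,:,::-1])
    p=r.camera_params(n); R=cv2.Rodrigues(np.array(p["rvec"],float))[0]
    print(n,p,"pos",-R.T@np.array(p["tvec"]))
print(r.sense())
E
```

```text
pics
side {'fx': 415.70749774837105, 'fy': 415.70749774837105, 'cx': 245.54699290987054, 'cy': 195.6112793801076, 'rvec': array([ 0.6961658 , -2.24049186,  1.5414118 ]), 'tvec': array([433.71811436, 189.85640513, 973.37326477])} pos [-116.02352318  939.55345487  524.77634986]
top {'fx': 414.40999104659926, 'fy': 414.40999104659926, 'cx': 258.2836047415339, 'cy': 194.97033014116897, 'rvec': array([ 2.14394138, -2.16296102,  0.08993625]), 'tvec': array([  10.71948275,  528.79768158, 1108.34657561])} pos [ 405.31641707  -22.14133191 1159.05236745]
{'clock': 0.1, 'qpos': array([-1.15936823e+00,  3.53568896e-01,  1.63405390e+00, -1.15259078e-05,
        1.15522757e+00, -2.42571126e-03]), 'qvel': array([-0.0001243 , -0.00107905, -0.00191128, -0.00197708,  0.00039588,
       -0.00140326]), 'joint_efforts': array([-2.27887685e-03, -6.06357694e+01, -3.42819393e+01, -1.43764182e-04,
        3.84537314e-03, -3.44415866e-06]), 'eef_pos': array([ 251.15970047, -571.87612645,  255.6454978 ]), 'tcp_rot': array([-3.14033492e+00,  7.48816750e-06,  4.13858472e-01]), 'contact_force': array([ 0.33153476, -0.98218749, -0.22158001]), 'wrist_torque': array([-0.00921696,  0.03079735,  0.0447363 ]), 'grasp_force': 0.0, 'opening': 0.9981837272927988}
```

View pics/top0.png

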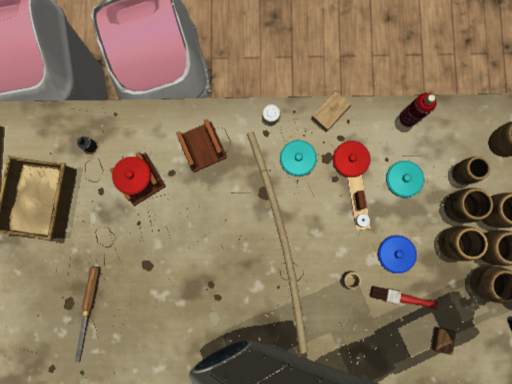

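View pics/side0.png

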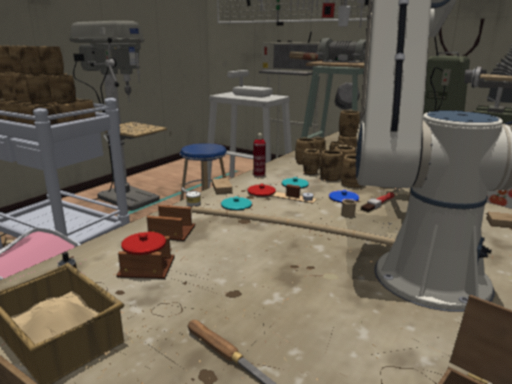

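The top view shows the wet lid at (352,159), its grip at (361,201) and weight at (363,221). The empty stand is at (202,146), the dry lid at (132,176), and a loose stick lies between the stand and the paddle. Next I'll enlarge the two areas and measure.

```bash
cat > h.py <<'E'
import cv2,numpy as np
from rig import r
def ray(n,uv,z):
    p=r.camera_params(n);R=cv2.Rodrigues(np.array(p["rvec"],float))[0];t=np.array(p["tvec"],float)
    c=-R.T@t; d=R.T@np.array([(uv[0]-p["cx"])/p["fx"],(uv[1]-p["cy"])/p["fy"],1.])
    return c+d*(z-c[2])/d[2]
def proj(n,X):
    p=r.camera_params(n);K=np.array([[p["fx"],0,p["cx"]],[0,p["fy"],p["cy"]],[0,0,1.]])
    return cv2.projectPoints(np.array([X],float),np.array(p["rvec"],float),np.array(p["tvec"],float),K,None)[0].ravel()
def blobs(n,f,lo,hi,box,amin=20):
    h=cv2.cvtColor(f,cv2.COLOR_RGB2HSV);m=cv2.inRange(h,lo,hi)
    if lo[0]==0: m|=cv2.inRange(h,(172,lo[1],lo[2]),(180,hi[1],hi[2]))
    k=np.zeros_like(m);x0,y0,x1,y1=box;k[y0:y1,x0:x1]=m[y0:y1,x0:x1]
    return [c for c in cv2.findContours(k,cv2.RETR_EXTERNAL,cv2.CHAIN_APPROX_NONE)[0] if cv2.contourArea(c)>amin]
E
python3 - <<'E'
from h import *
f=cv2.imread("pics/top0.png")[:,:,::-1].copy()
for c in blobs("top",f,(0,150,90),(6,255,255),(100,120,390,210),200):
    e=cv2.fitEllipse(c);print("lid",e,[ray("top",e[0],z).round(1) for z in(12,70)], e[1])
a=cv2.resize(f[110:190,160:240],(400,400),interpolation=cv2.INTER_CUBIC)
b=cv2.resize(f[165:240,325:400],(400,400),interpolation=cv2.INTER_CUBIC)
cv2.imwrite("pics/crop.png",np.hstack([a,b])[:,:,::-1])
E
```

```text
lid ((131.04991149902344, 175.09597778320312), (36.64167404174805, 37.978126525878906), 50.35797882080078) [array([590.8, 365.3,  12. ]), array([581.4, 345.7,  70. ])] (36.64167404174805, 37.978126525878906)
lid ((351.332763671875, 158.48361206054688), (35.39788818359375, 35.93706512451172), 106.87837982177734) [array([ 630.7, -254.5,   12. ]), array([ 619.3, -242.8,   70. ])] (35.39788818359375, 35.93706512451172)
```

View pics/crop.png

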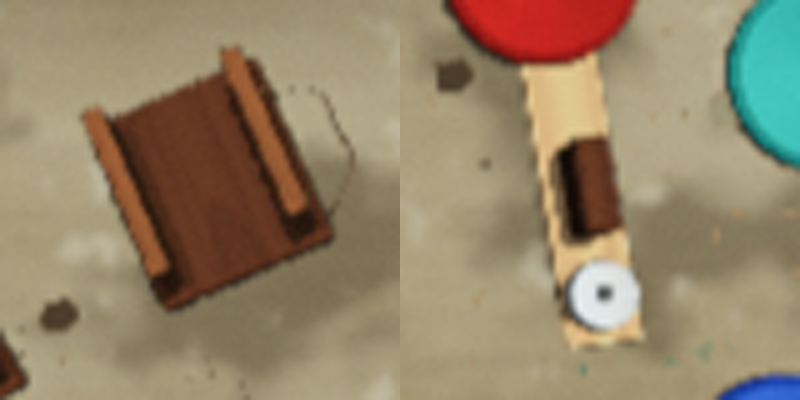

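The crop shows both rail tops of the stand, left panel (93,110)-(159,272) and (231,49)-(298,210). In the right panel the grip top is around (599,187), the weight at (603,295), and the blade edges run (525,65)-(570,347) and (598,58)-(643,338). I'll cast these onto their planes and check the sizes.

```bash
python3 - <<'E'
from h import *
f=cv2.imread("pics/top0.png")[:,:,::-1].copy()
L=lambda x,y,z:ray("top",((x+.5)/5+160-.5,(y+.5)/5+110-.5),z)
P=lambda x,y,z:ray("top",((x-400+.5)*75/400+325-.5,(y+.5)*75/400+165-.5),z)
a,b,c,d=L(93,110,62),L(159,272,62),L(231,49,62),L(298,210,62)
print("rails",a,b,c,d,"len",np.linalg.norm(a-b),np.linalg.norm(c-d),"gap",np.linalg.norm((a+b-c-d)/2))
S=(a+b+c+d)/4;u=(a-b+c-d)[:2];print("stand",S,"lane yaw",np.arctan2(u[1],u[0]))
# masks
h=cv2.cvtColor(f,cv2.COLOR_RGB2HSV)
for x,y in((186,136),(210,130),(202,146),(363,200),(361,190)):print(h[y,x])
t=(P(570,347,4)+P(643,338,4))/2;q=(P(525,65,4)+P(598,58,4))/2
print("tail",t,"mid",q,"w",np.linalg.norm(P(570,347,4)-P(643,338,4)))
v=(q-t)[:2];y=np.arctan2(v[1],v[0]);print("paddle yaw",y)
e=np.array([np.cos(y),np.sin(y)])
print("origin from tail",t[:2]+80*e,"grip",P(599,187,46),"grip corners",[P(*k,46).round(1) for k in((580,143),(607,138),(622,230),(590,236))],
 "weight",P(603,295,22)[:2]+55*e, "lid",np.array([630.7,-254.5])-120*e)
E
```

```text
rails [701.05737866 222.05564713  62.        ] [611.12452488 185.04296358  62.        ] [734.02048898 146.84875081  62.        ] [644.1821272  109.95354744  62.        ] len 97.25151377791062 97.11944851149048 gap 82.0787975556755
stand [672.59612993 165.97522724  62.        ] lane yaw 0.39005731658943027
[  9 166  83]
[ 12 167 159]
[ 10 168 106]
[ 10 174  94]
[ 17 117 166]
tail [ 434.59901776 -282.79411655    4.        ] mid [ 581.93105042 -264.41415965    4.        ] w 37.981224552567284
paddle yaw 0.12411074341585608
origin from tail [ 513.98366918 -272.89072728] grip [ 511.51276141 -272.28094416   46.        ] grip corners [array([ 533.9, -263.5,   46. ]), array([ 536.3, -277.1,   46. ]), array([ 489.7, -283. ,   46. ]), array([ 486.9, -266.9,   46. ])] weight [ 512.92916687 -270.99087578] lid [ 511.62302287 -269.35508391]
```

Sizes check out: the rails are about 97 mm long and 82 mm apart, and three independent estimates of the paddle origin agree at about (512.5,-272), yaw 0.124. The stand is at (672.6,166), lane yaw 0.39. I'll move above the grip.

```bash
python3 -m jog '[[[0,0,0.145],[0,0,0],1],[[0,0,0.145],[0,0,0],1],[[0,0,0],[0.0296,-0.0265,0],1],[[0,0,0],[0.0296,-0.0265,0],1],[[0,0,0],[0.0296,-0.0265,0],1],[[0,0,0],[0.0296,-0.0265,0],1],[[0,0,0],[0.0296,-0.0265,0],1],[[0,0,0],[0.0296,-0.0265,0],1],[[0,0,0],[0.0296,-0.0265,0],1],[[0,0,0],[0.0296,-0.0265,0],1],[[0,0,0],[0.0296,-0.0265,0],1],[[0,0,0],[0.0296,-0.0265,0],1]]' 80
python3 -m jog '[[[0,0,0],[0,0,0],1],[[0,0,0],[0,0,0],1]]'
cat >> h.py <<'E'
def rows(target,yaw):
    "shift in tool axes (m) and turn to reach target/yaw with tool down"
    from scipy.spatial.transform import Rotation as Ro
    s=r.sense();A=Ro.from_euler('xyz',s["tcp_rot"]);B=Ro.from_euler('xyz',[np.pi,0,yaw])
    d=np.array(target)-s["eef_pos"]
    print("t",s["clock"],"pos",s["eef_pos"].round(1),"rot",s["tcp_rot"].round(4),"F",s["contact_force"].round(1),"open",round(s["opening"],3),"grip",round(s["grasp_force"],1))
    print("shift",(A.inv().apply(d)/1000).round(4),"turn",(A.inv()*B).as_rotvec().round(4))
E
python3 -c "
from h import *
rows([512.5,-272,36],.124)"
```

```text
clock: 1.3
eef_pos: [513.1, -271.2, 256.0]
tcp_rot: [-3.141, 0.0, 0.124]
contact_force: [0.5, -0.8, -0.2]
opening: 1.002
grasp_force: 0.0
clock: 1.5
eef_pos: [512.5, -272.0, 255.9]
tcp_rot: [-3.141, 0.001, 0.126]
contact_force: [-0.5, 0.3, 0.4]
opening: 1.002
grasp_force: 0.0
t 1.5 pos [ 512.5 -272.   255.9] rot [-3.1413e+00  9.0000e-04  1.2600e-01] F [-0.5  0.3  0.4] open 1.002 grip 0.0
shift [2.000e-04 1.000e-04 2.199e-01] turn [-0.0003  0.0009  0.002 ]
```

```bash
python3 -m jog '[[[0,0,0],[0,0,0.025],1],[[0,0,0],[0,0,0.025],1],[[0,0,0],[0,0,0.025],1],[[0,0,0],[0,0,0.025],1],[[0,0,0],[0,0,0.025],1],[[0,0,0],[0,0,0.025],1],[[0,0,0],[0,0,0.02],1],[[0,0,0],[0,0,0.02],1],[[0,0,0],[0,0,0.015],1],[[0,0,0],[0,0,0.015],1],[[0,0,0],[0,0,0],1]]'
python3 - <<'E'
from h import *
rows([512.5,-272,36],.124)
f=r.grab_frame("side");g=r.grab_frame("top")
a=cv2.resize(f[150:225,215:365],(800,400),interpolation=cv2.INTER_CUBIC)
cv2.imwrite("pics/grip.png",a[:,:,::-1])
E
```

```text
clock: 2.6
eef_pos: [510.9, -272.6, 34.5]
tcp_rot: [-3.14, 0.002, 0.123]
contact_force: [0.1, -0.3, 1.0]
opening: 1.002
grasp_force: 0.0
t 2.6 pos [ 510.9 -272.6   34.5] rot [-3.1399e+00  2.5000e-03  1.2310e-01] F [ 0.1 -0.3  1. ] open 1.002 grip 0.0
shift [ 0.0016 -0.0004 -0.0015] turn [-0.0017  0.0025 -0.0009]
```

View pics/grip.png

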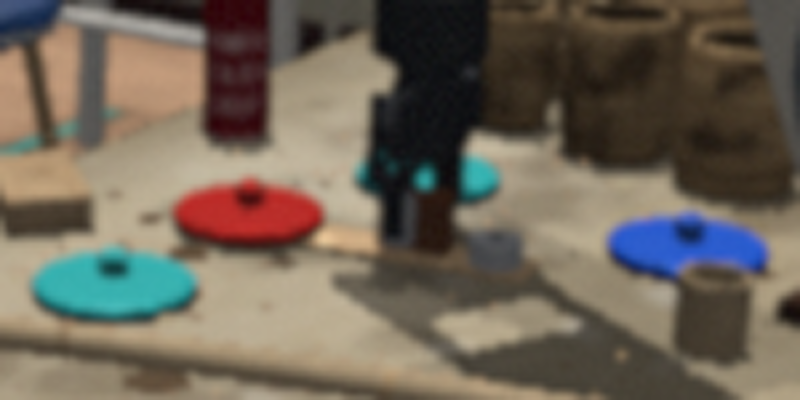

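The fingers straddle the grip (crop (400,200) and (430,220)), clear of the lid at (250,215). Closing.

```bash
python3 -m jog '[[[0,0,0],[0,0,0],0.2],[[0,0,0],[0,0,0],0.0],[[0,0,0],[0,0,0],-0.2],[[0,0,0],[0,0,0],-0.35],[[0,0,0],[0,0,0],-0.45],[[0,0,0],[0,0,0],-0.55],[[0,0,0],[0,0,0],-0.7],[[0,0,0],[0,0,0],-1],[[0,0,0],[0,0,0],-1],[[0,0,0],[0,0,0],-1]]' 60
python3 - <<'E'
from h import *
rows([512.5,-272,36],.124)
f=r.grab_frame("top")
for c in blobs("top",f,(0,150,90),(6,255,255),(330,120,390,190),200):
    e=cv2.fitEllipse(c);print("lid",e,ray("top",e[0],12))
E
```

```text
clock: 3.7
eef_pos: [512.4, -272.7, 36.6]
tcp_rot: [3.142, -0.0, 0.124]
contact_force: [-0.6, 1.7, 5.1]
opening: 0.227
grasp_force: 59.0
t 3.7 pos [ 512.4 -272.7   36.6] rot [ 3.1416e+00 -2.0000e-04  1.2370e-01] F [-0.6  1.7  5.1] open 0.227 grip 59.0
shift [ 0.0001 -0.0007  0.0006] turn [ 0.     -0.0002 -0.0003]
lid ((351.43585205078125, 158.35800170898438), (35.30771255493164, 35.7322883605957), 71.5124282836914) [ 631.02093046 -254.81616084   12.        ]
```

Gripped, opening about 19 mm. I'll lift gently.

```bash
python3 -m jog '[[[0,0,0],[0,0,-0.002],-1],[[0,0,0],[0,0,-0.004],-1],[[0,0,0],[0,0,-0.006],-1],[[0,0,0],[0,0,-0.008],-1],[[0,0,0],[0,0,-0.01],-1],[[0,0,0],[0,0,-0.01],-1],[[0,0,0],[0,0,-0.01],-1],[[0,0,0],[0,0,-0.008],-1],[[0,0,0],[0,0,-0.006],-1],[[0,0,0],[0,0,-0.004],-1],[[0,0,0],[0,0,-0.002],-1],[[0,0,0],[0,0,0],-1]]' 80
python3 - <<'E'
from h import *
rows([512.5,-272,161],.124)
f=r.grab_frame("top");g=r.grab_frame("side")
for c in blobs("top",f,(0,150,90),(6,255,255),(330,120,390,190),200):
    e=cv2.fitEllipse(c);print("lid",e,ray("top",e[0],82))
cv2.imwrite("pics/lift.png",cv2.resize(g[130:225,215:365],(750,475),interpolation=cv2.INTER_CUBIC)[:,:,::-1])
E
```

```text
clock: 4.95
eef_pos: [512.3, -272.7, 106.4]
tcp_rot: [3.142, -0.0, 0.124]
contact_force: [0.3, -0.0, -3.6]
opening: 0.22
grasp_force: 78.1
t 4.95 pos [ 512.3 -272.7  106.4] rot [ 3.1416 -0.      0.1238] F [ 0.3 -0.  -3.6] open 0.22 grip 78.1
shift [ 0.0003 -0.0007 -0.0546] turn [ 0.     -0.     -0.0002]
lid ((356.6770935058594, 153.3976287841797), (37.37705993652344, 38.61783218383789), 96.2909927368164) [ 630.310866   -254.73284838   82.        ]
```

View pics/lift.png

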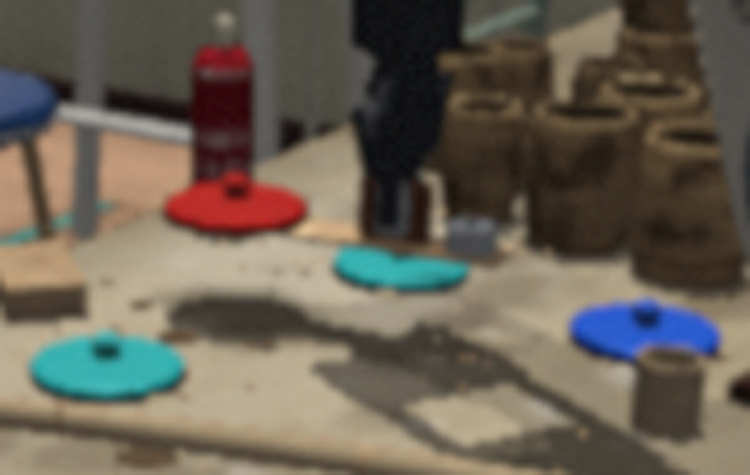

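The paddle and lid are level, with the lid at (236,205) in the crop. I'll lift further, then turn to the lane yaw.

```bash
python3 -m jog '[[[0,0,0],[0,0,-0.003],-1],[[0,0,0],[0,0,-0.006],-1],[[0,0,0],[0,0,-0.009],-1],[[0,0,0],[0,0,-0.01],-1],[[0,0,0],[0,0,-0.01],-1],[[0,0,0],[0,0,-0.008],-1],[[0,0,0],[0,0,-0.005],-1],[[0,0,0],[0,0,-0.003],-1],[[0,0,0],[0,0,0],-1]]'
python3 -m jog '[[[0,0,-0.01],[0,0,0],-1],[[0,0,-0.02],[0,0,0],-1],[[0,0,-0.03],[0,0,0],-1],[[0,0,-0.03],[0,0,0],-1],[[0,0,-0.03],[0,0,0],-1],[[0,0,-0.03],[0,0,0],-1],[[0,0,-0.03],[0,0,0],-1],[[0,0,-0.03],[0,0,0],-1],[[0,0,-0.026],[0,0,0],-1],[[0,0,-0.02],[0,0,0],-1],[[0,0,-0.01],[0,0,0],-1],[[0,0,0],[0,0,0],-1]]'
python3 -c "
from h import *
rows([563.5,117.6,161],.39)"
```

```text
clock: 5.95
eef_pos: [512.4, -272.8, 160.7]
tcp_rot: [3.141, -0.0, 0.124]
contact_force: [0.3, -0.3, -2.4]
opening: 0.224
grasp_force: 78.1
clock: 7.15
eef_pos: [512.3, -272.7, 160.3]
tcp_rot: [3.142, -0.0, 0.39]
contact_force: [0.3, -0.2, -3.4]
opening: 0.222
grasp_force: 78.0
t 7.15 pos [ 512.3 -272.7  160.3] rot [ 3.1416e+00 -1.0000e-04  3.9010e-01] F [ 0.3 -0.2 -3.4] open 0.222 grip 78.0
shift [ 0.1958 -0.3415 -0.0007] turn [ 0.     -0.0001  0.0001]
```

```bash
python3 -m jog '[[[0,0,0],[0.001,-0.0017,0],-1],[[0,0,0],[0.002,-0.0035,0],-1],[[0,0,0],[0.003,-0.0052,0],-1],[[0,0,0],[0.004,-0.0069,0],-1],[[0,0,0],[0.005,-0.0087,0],-1],[[0,0,0],[0.005,-0.0087,0],-1],[[0,0,0],[0.005,-0.0087,0],-1],[[0,0,0],[0.005,-0.0087,0],-1],[[0,0,0],[0.005,-0.0087,0],-1],[[0,0,0],[0.005,-0.0087,0],-1],[[0,0,0],[0.005,-0.0087,0],-1],[[0,0,0],[0.005,-0.0087,0],-1]]'
python3 -m jog '[[[0,0,0],[0.005,-0.0087,0],-1],[[0,0,0],[0.005,-0.0087,0],-1],[[0,0,0],[0.005,-0.0087,0],-1],[[0,0,0],[0.005,-0.0087,0],-1],[[0,0,0],[0.005,-0.0087,0],-1],[[0,0,0],[0.005,-0.0087,0],-1],[[0,0,0],[0.005,-0.0087,0],-1],[[0,0,0],[0.005,-0.0087,0],-1],[[0,0,0],[0.005,-0.0087,0],-1],[[0,0,0],[0.005,-0.0087,0],-1],[[0,0,0],[0.005,-0.0087,0],-1],[[0,0,0],[0.005,-0.0087,0],-1]]'
python3 -m jog '[[[0,0,0],[0.005,-0.0087,0],-1],[[0,0,0],[0.005,-0.0087,0],-1],[[0,0,0],[0.005,-0.0087,0],-1],[[0,0,0],[0.005,-0.0087,0],-1],[[0,0,0],[0.005,-0.0087,0],-1],[[0,0,0],[0.005,-0.0087,0],-1],[[0,0,0],[0.005,-0.0087,0],-1],[[0,0,0],[0.004,-0.0069,0],-1],[[0,0,0],[0.003,-0.0052,0],-1],[[0,0,0],[0.002,-0.0035,0],-1],[[0,0,0],[0.001,-0.0017,0],-1],[[0,0,0],[0,0,0],-1]]'
python3 - <<'E'
from h import *
rows([563.5,117.6,161],.39)
f=r.grab_frame("top")
for c in blobs("top",f,(0,150,90),(6,255,255),(160,80,390,250),200):
    e=cv2.fitEllipse(c);print("lid",e,ray("top",e[0],136))
E
```

```text
clock: 8.35
eef_pos: [525.7, -172.5, 160.3]
tcp_rot: [-3.142, -0.0, 0.39]
contact_force: [1.1, 0.6, -2.2]
opening: 0.222
grasp_force: 78.1
clock: 9.55
eef_pos: [541.5, -53.2, 160.3]
tcp_rot: [-3.142, 0.0, 0.39]
contact_force: [-0.3, -0.8, -2.9]
opening: 0.224
grasp_force: 78.1
clock: 10.75
eef_pos: [553.3, 35.5, 160.3]
tcp_rot: [3.142, 0.0, 0.39]
contact_force: [-0.7, 0.5, -2.5]
opening: 0.226
grasp_force: 78.1
t 10.75 pos [553.3  35.5 160.3] rot [3.1416 0.     0.3899] F [-0.7  0.5 -2.5] open 0.226 grip 78.1
shift [ 0.0406 -0.072  -0.0007] turn [ 0.      0.     -0.0001]
```

```bash
python3 - <<'E'
from h import *
f=r.grab_frame("top");g=r.grab_frame("side")
print(proj("top",[663,84,136]),proj("side",[663,84,136]))
cv2.imwrite("pics/mid.png",np.hstack([cv2.resize(f,(400,300),interpolation=cv2.INTER_AREA),cv2.resize(g[90:270,60:300],(400,300))])[:,:,::-1])
E
```

```text
[225.96462803 137.93164511] [190.41790332 179.06858848]
```

View pics/mid.png

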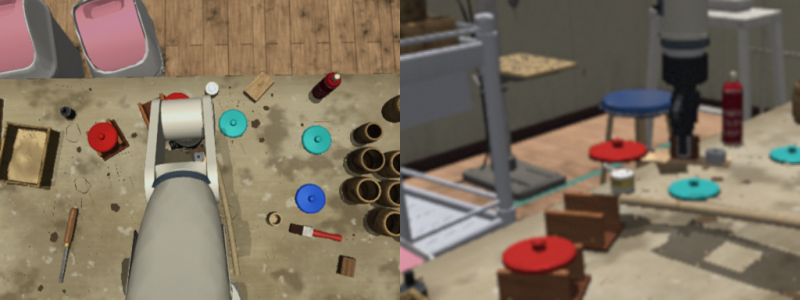

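The arm hides the lid in the top view. The side view shows it level on the blade (pic (617,150)) and approaching the stand. I'll finish the traverse and check the lid's seating in the side view.

```bash
python3 -m jog '[[[0,0,0],[0.001,-0.0018,0],-1],[[0,0,0],[0.0025,-0.0044,0],-1],[[0,0,0],[0.004,-0.007,0],-1],[[0,0,0],[0.005,-0.0088,0],-1],[[0,0,0],[0.005,-0.0088,0],-1],[[0,0,0],[0.005,-0.0088,0],-1],[[0,0,0],[0.005,-0.0088,0],-1],[[0,0,0],[0.005,-0.0088,0],-1],[[0,0,0],[0.004,-0.007,0],-1],[[0,0,0],[0.0025,-0.0044,0],-1],[[0,0,0],[0.0016,-0.0034,0],-1],[[0,0,0],[0,0,0],-1]]'
cat >> h.py <<'E'
def lidside(c3,box):
    "side view: left, right and bottom extremes (px) of the red mask against the disc predicted at c3"
    g=r.grab_frame("side");C=blobs("side",g,(0,140,60),(6,255,255),box,100)
    c=max(C,key=cv2.contourArea).reshape(-1,2)
    a=np.linspace(0,2*np.pi,200)
    P=np.array([proj("side",[c3[0]+52*np.cos(t),c3[1]+52*np.sin(t),c3[2]+z]) for t in a for z in(0,8)])
    print("seen L,R,B",c[:,0].min(),c[:,0].max()+1,c[:,1].max()+1,"pred",P[:,0].min()+.5,P[:,0].max()+.5,P[:,1].max()+.5)
    return g
E
python3 - <<'E'
from h import *
rows([563.5,117.6,161],.39)
s=r.sense()["eef_pos"];e=np.array([np.cos(.39),np.sin(.39)]);n=np.array([-e[1],e[0]])
c=np.r_[s[:2]+119.3*e+3.3*n,s[2]-36.6+4];print(c,"size px/mm:",proj("side",c),proj("side",c+[10,0,0]),proj("side",c+[0,10,0]))
g=lidside(c,(130,130,260,215))
cv2.imwrite("pics/pre.png",cv2.resize(g[110:260,100:300],(800,600),interpolation=cv2.INTER_CUBIC)[:,:,::-1])
for m in (1,-1):
  for k in(50,-50): print("rail end",proj("side",np.r_[np.array([672.6,166])+m*41*n+k*e,62]))
E
```

```text
clock: 12.1
eef_pos: [563.4, 117.8, 160.2]
tcp_rot: [-3.142, 0.0, 0.39]
contact_force: [0.6, -0.5, -3.1]
opening: 0.221
grasp_force: 78.2
t 12.1 pos [563.4 117.8 160.2] rot [-3.1415e+00  1.0000e-04  3.9010e-01] F [ 0.6 -0.5 -3.1] open 0.221 grip 78.2
shift [-0.      0.0002 -0.0008] turn [-0.      0.0001  0.0001]
[672.53669439 166.23004355 127.63504004] size px/mm: [168.1860937  189.09900307] [165.57857605 188.39444709] [165.61597465 190.12200708]
seen L,R,B 149 187 195 pred 149.27663254667632 187.58440273975597 196.32133844056958
rail end [147.09954164 214.9875727 ]
rail end [181.37373693 218.17066472]
rail end [158.93698628 204.06490962]
rail end [191.27233468 206.8742995 ]
```

View pics/pre.png

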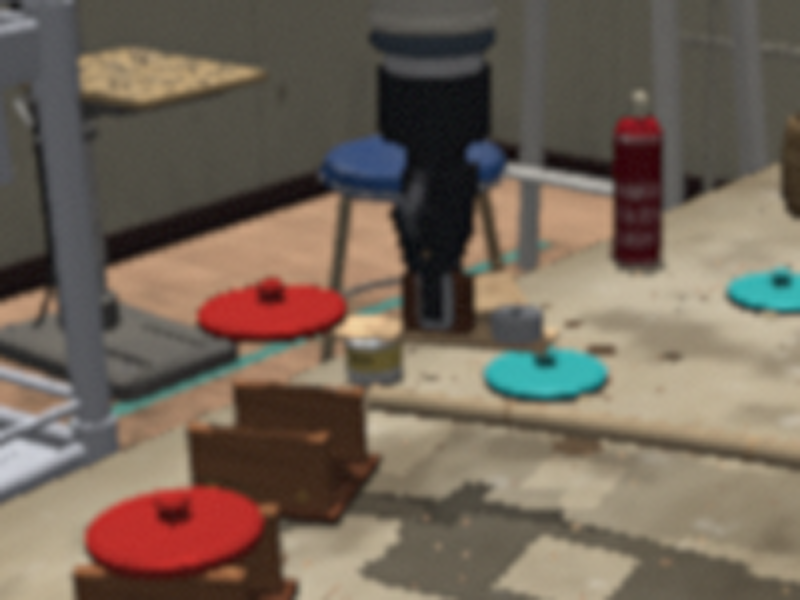

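The rails in the side view, near (147,217)-(182,219) and far (159,206)-(191,208), match the predictions within about 2 px. The lid also sits where predicted. I'll lower it slowly through contact.

```bash
python3 -m jog '[[[0,0,0],[0,0,0.003],-1],[[0,0,0],[0,0,0.006],-1],[[0,0,0],[0,0,0.008],-1],[[0,0,0],[0,0,0.008],-1],[[0,0,0],[0,0,0.008],-1],[[0,0,0],[0,0,0.008],-1],[[0,0,0],[0,0,0.006],-1],[[0,0,0],[0,0,0.004],-1],[[0,0,0],[0,0,0.003],-1],[[0,0,0],[0,0,0.002],-1],[[0,0,0],[0,0,0.001],-1],[[0,0,0],[0,0,0],-1]]'
python3 -m jog '[[[0,0,0],[0,0,0.001],-1],[[0,0,0],[0,0,0.001],-1],[[0,0,0],[0,0,0.001],-1],[[0,0,0],[0,0,0.001],-1],[[0,0,0],[0,0,0.001],-1],[[0,0,0],[0,0,0.002],-1],[[0,0,0],[0,0,0.002],-1],[[0,0,0],[0,0,0.002],-1],[[0,0,0],[0,0,0.003],-1],[[0,0,0],[0,0,0.003],-1],[[0,0,0],[0,0,0.003],-1],[[0,0,0],[0,0,0],-1]]'
python3 - <<'E'
from h import *
rows([563.4,117.8,82],.39)
g=lidside(np.array([672.6,166,62]),(135,150,230,250))
cv2.imwrite("pics/low.png",cv2.resize(g[150:270,120:280],(800,600),interpolation=cv2.INTER_CUBIC)[:,:,::-1])
E
```

```text
clock: 13.35
eef_pos: [563.5, 117.5, 103.4]
tcp_rot: [3.142, -0.0, 0.39]
contact_force: [-0.3, -0.0, -3.0]
opening: 0.226
grasp_force: 78.2
clock: 14.55
eef_pos: [563.1, 117.4, 82.7]
tcp_rot: [-3.141, 0.001, 0.39]
contact_force: [-0.1, 0.4, -2.6]
opening: 0.223
grasp_force: 78.2
t 14.55 pos [563.1 117.4  82.7] rot [-3.1414e+00  8.0000e-04  3.8980e-01] F [-0.1  0.4 -2.6] open 0.223 grip 78.2
shift [ 0.0004 -0.0003  0.0007] turn [-0.0002  0.0008 -0.0002]
seen L,R,B 135 167 250 pred 151.2100579049578 188.71701253737965 218.85111857770468
```

View pics/low.png

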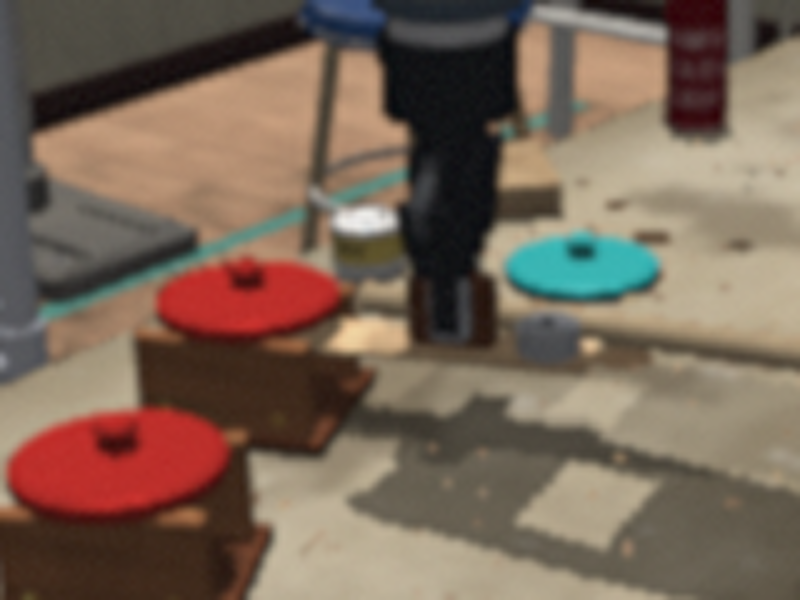

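The lid now lies on both rails: L, R and bottom are about 151, 188 and 218 px against the predicted 151, 189 and 219. (The printed "seen" values had picked up the dry lid.) The blade is about 12 mm below the lid. I'll draw it out along -x of the lane.

```bash
python3 -m jog '[[[0,0,0],[-0.002,0,0],-1],[[0,0,0],[-0.004,0,0],-1],[[0,0,0],[-0.006,0,0],-1],[[0,0,0],[-0.008,0,0],-1],[[0,0,0],[-0.01,0,0],-1],[[0,0,0],[-0.01,0,0],-1],[[0,0,0],[-0.01,0,0],-1],[[0,0,0],[-0.01,0,0],-1],[[0,0,0],[-0.01,0,0],-1],[[0,0,0],[-0.01,0,0],-1],[[0,0,0],[-0.01,0,0],-1],[[0,0,0],[-0.01,0,0],-1]]'
python3 -m jog '[[[0,0,0],[-0.01,0,0],-1],[[0,0,0],[-0.01,0,0],-1],[[0,0,0],[-0.006,0,0],-1],[[0,0,0],[-0.004,0,0],-1],[[0,0,0],[0,0,0],-1],[[0,0,0],[0,0,0],-1]]'
python3 - <<'E'
from h import *
rows([443,68,36.6],.39)
print("rod",ray("top",(252,135),10),ray("top",(303,352),10))
f=r.grab_frame("top")
for c in blobs("top",f,(0,150,90),(6,255,255),(100,80,390,250),100):
    e=cv2.fitEllipse(c);print("lid",e,ray("top",e[0],70))
g=lidside(np.array([672.6,166,62]),(135,150,230,219))
E
```

```text
clock: 15.8
eef_pos: [470.3, 79.2, 83.3]
tcp_rot: [3.142, -0.0, 0.39]
contact_force: [0.2, 0.4, -2.3]
opening: 0.223
grasp_force: 78.2
clock: 16.4
eef_pos: [443.7, 68.2, 83.4]
tcp_rot: [3.141, -0.001, 0.39]
contact_force: [0.3, 0.4, -3.1]
opening: 0.22
grasp_force: 78.2
t 16.4 pos [443.7  68.2  83.4] rot [ 3.1415e+00 -6.0000e-04  3.8970e-01] F [ 0.3  0.4 -3.1] open 0.22 grip 78.2
shift [-0.0007 -0.0001  0.0468] turn [ 0.0001 -0.0006 -0.0003]
rod [702.20095008  23.07402316  10.        ] [ 107.62348912 -109.86724088   10.        ]
lid ((131.03048706054688, 175.0716552734375), (36.72394943237305, 37.96210479736328), 50.35075378417969) [581.51024919 345.73263365  70.        ]
lid ((198.64601135253906, 140.79812622070312), (36.522300720214844, 37.53042221069336), 57.80648422241211) [672.76351993 164.57493991  70.        ]
seen L,R,B 151 188 219 pred 151.2100579049578 188.71701253737965 218.85111857770468
```

The lid is centred at (672.8,164.6), within 2 mm of the stand centre. I'll lower the paddle to the bench and release it.

```bash
python3 -m jog '[[[0,0,0],[0,0,0.004],-1],[[0,0,0],[0,0,0.008],-1],[[0,0,0],[0,0,0.01],-1],[[0,0,0],[0,0,0.01],-1],[[0,0,0],[0,0,0.006],-1],[[0,0,0],[0,0,0.003],-1],[[0,0,0],[0,0,0.002],-1],[[0,0,0],[0,0,0.001],-1],[[0,0,0],[0,0,0.001],-1],[[0,0,0],[0,0,0.001],-1],[[0,0,0],[0,0,0.0005],-1],[[0,0,0],[0,0,0],-1]]'
python3 -c "
from h import *
rows([443,68,36.6],.39)"
```

```text
clock: 17.7
eef_pos: [443.3, 68.1, 36.9]
tcp_rot: [3.142, -0.0, 0.39]
contact_force: [0.0, 0.4, -1.8]
opening: 0.223
grasp_force: 78.2
t 17.7 pos [443.3  68.1  36.9] rot [ 3.1415e+00 -2.0000e-04  3.8980e-01] F [ 0.   0.4 -1.8] open 0.223 grip 78.2
shift [-0.0003 -0.      0.0003] turn [ 0.     -0.0002 -0.0002]
```

```bash
python3 -m jog '[[[0,0,0],[0,0,0.0005],-1],[[0,0,0],[0,0,0],-0.5],[[0,0,0],[0,0,0],-0.4],[[0,0,0],[0,0,0],-0.2],[[0,0,0],[0,0,0],0],[[0,0,0],[0,0,0],0.3],[[0,0,0],[0,0,0],0.6],[[0,0,0],[0,0,0],0.6],[[0,0,0],[0,0,0],0.6]]'
python3 -m jog '[[[0,0,0],[0,0,-0.005],0.6],[[0,0,0],[0,0,-0.01],0.6],[[0,0,0],[0,0,-0.02],0.6],[[0,0,0],[0,0,-0.02],0.6],[[0,0,0],[0,0,-0.02],0.6],[[0,0,0],[0,0,-0.02],0.6],[[0,0,0],[0,0,-0.02],0.6],[[0,0,0],[0,0,-0.01],0.6],[[0,0,0],[0,0,0],0.6],[[0,0,0],[0,0,0],0.6]]'
python3 - <<'E'
from h import *
rows([443,68,160],.39)
f=r.grab_frame("top");g=r.grab_frame("side")
for c in blobs("top",f,(0,150,90),(6,255,255),(100,80,390,250),100):
    e=cv2.fitEllipse(c);print("lid",ray("top",e[0],70),e[1])
cv2.imwrite("pics/end.png",np.hstack([cv2.resize(f[100:280,100:340],(400,300)),cv2.resize(g[150:300,120:320],(400,300))])[:,:,::-1])
E
```

```text
clock: 18.6
eef_pos: [443.2, 68.1, 36.3]
tcp_rot: [-3.142, 0.0, 0.39]
contact_force: [-0.7, 0.4, 0.0]
opening: 0.8
grasp_force: 0.0
clock: 19.6
eef_pos: [443.0, 68.0, 161.1]
tcp_rot: [3.142, -0.0, 0.39]
contact_force: [0.1, -0.5, -0.0]
opening: 0.801
grasp_force: 0.0
t 19.6 pos [443.   68.  161.1] rot [ 3.1416e+00 -1.0000e-04  3.8980e-01] F [ 0.1 -0.5 -0. ] open 0.801 grip 0.0
shift [-0.      0.      0.0011] turn [ 0.     -0.0001 -0.0002]
lid [581.46377148 345.71839358  70.        ] (36.68164825439453, 37.97068786621094)
lid [672.81103506 164.55982055  70.        ] (36.5091667175293, 37.50662612915039)
```

View pics/end.png

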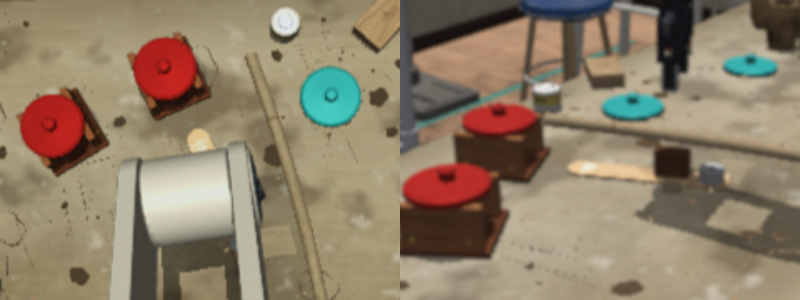

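The lid lies level on the stand (left half (166,68)). The paddle lies flat on the bench with its tip at (200,138), clear of the stand, and the gripper is up and away. Handing in.

```bash
python3 -c "
from rig import r
print(r.sign_off())"
```

```text
the job is handed in; nothing more can be done
None
```

The job is handed in at about 20 s on the robot clock: the wet lid lies level on the empty stand, measured within 2 mm of its centre, the paddle lies flat on the bench clear of the stand, and the other lid has not moved; the hand-in gave no verdict.

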